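# Date-dot the spice tins and put them away

## Robot

A 6-joint arm with a two-finger parallel gripper is mounted at the origin on the work surface. World frame = base frame: x ahead of the robot, y to its left, z up, the work surface at z = 0. Lengths are in m, angles in rad, forces in N, time in s.
With the tool pointing down it reaches from about 0.35 to 0.8 m from the base axis. Payload 7.3 kg.
Tool frame: the origin (TCP) lies between the finger pads; the fingertips stand 25 mm ahead of it and the grasp point (between the pads) lies 6 mm ahead of it (r.tip_extent is the distance from the TCP to the fingertips, in m); z points along the fingers, y is the line along which they close (so a half turn about z gives the same grasp; the last joint's range is limited). The gripper opens to 85 mm and grips with 20 to 120 N. Pads are 22 mm wide; open, the fingers measure 114 mm over their backs; the gripper's body (76 mm by 85 mm) begins 54 mm behind the grasp point. The pads swing forward as they close: fully open they stand 13 mm farther back than shut.
Start: joints at [-1.307, 0.342, 1.524, -0, 1.275, -0.146], TCP at [0.209, -0.482, 0.256] pointing down, gripper open.
Joint ranges: [-2.53, 2.53], [-0.77, 2.02], [0.04, 2.7], [-1, 4.14], [0.28, 2.66], [-3.11, 3.11]. Speed limits (rad/s): [2.57, 2.57, 3.14, 3.14, 3.14, 3.14].

## Interface

Orientations are given as a unit quaternion [x, y, z, w].
In Python, from workcell import r, command_gripper, optics gives the robot as it stands. The module is installed in compiled form; this text tells all that it offers. Calls block until the motion is done:
- r.reach(position, orientation): joint-space move of the TCP to a pose.
- r.move_straight(position, orientation=None, speed=0.15, max_force=None): straight line of the TCP; orientation=None keeps the orientation; speed is the mean speed in m/s. With max_force (N) it stops when the force on the tool has changed by that much, and returns True; else False.
- r.movej(angles): joint-space move.
- command_gripper(opening, force=None): finger opening in m; force is the grip in N (None keeps the last); returns when the fingers have stopped.
- r.hold(seconds).
- r.solve_ik(position, orientation): joint angles nearest the present ones, or None.
- r.read_state(): the state.
- optics.get_image(name): name is "scene" or "side" or "wrist"; returns (picture, depth): 400x640x3 uint8, red, green, blue; 400x640 float32, m along the optical axis (not along the pixel's ray), 0 where there is no reading.
- optics.camera_model(name): a dict with "K" (3x3 intrinsics, pixels), "R" (3x3) and "t" (3): a world point X has camera coordinates R X + t; the wrist camera has in their place "tool_from_camera" (4x4, takes a point from camera to tool coordinates, whose origin is the TCP and whose axes are the flange's). Camera axes: x right, y down, z forward; pixel columns grow to the right and rows downward; lengths in m; the calibration is good to about 2 mm. A picture is of the moment at which its call begins: read the wrist's pose just before it. camera_model takes no time and is no camera call.
A pose or a line that the arm cannot do raises r.PlanningError and nothing moves.
- r.finish_job(): hands the job in; it is judged then, once.
The state is a dict: "time_s": time; "joint_positions": joint angles; "dq": joint speeds; "tau": joint torques, N m; "eef_pos": TCP position; "eef_rot": TCP orientation; "contact_force": force on the tool from outside, world axes, zero at the start; "torque": the same for the moment, N m; "grip_width": finger opening in m; "grip_force": force on a finger pad.
Only numpy, scipy, OpenCV 4.12 (cv2) and the standard library are available. Lean on these libraries where they do the work, as an engineer would, in place of code of your own. Each camera call takes 0.05 s, during which the arm holds its last target. There are 200 camera calls.

## Task

Pull the stand's sliding board clear of the pen and stand all the spice tins on it, lids up, one to the middle of each cork pad. Then, from the widest tin to the narrowest, slide the board so that the middle of the lid is under the pen, lower the pen fully onto it with the lever for a moment, and raise the pen fully again before moving the board on. Finally stand all the tins upright in the open drawer, slide it fully shut, and leave the pen raised and the mug and crock where they are.

Things in the scene. Friction and masses are not known exactly. Their poses are not given: they have to be found in the camera images.
- tin_a: round plain aluminium spice tin, 54 mm in diameter (widest of the four sizes), 30 mm tall, smooth-sided, flat lid with a small dark mark at its middle; origin at the centre of its underside, z up through the lid. May be absent (None from the start).
- tin_b: round plain aluminium spice tin, 46 mm in diameter (second widest of the four sizes), 30 mm tall, smooth-sided, flat lid with a small dark mark at its middle; origin at the centre of its underside, z up through the lid. May be absent (None from the start).
- tin_c: round plain aluminium spice tin, 38 mm in diameter (third widest of the four sizes), 30 mm tall, smooth-sided, flat lid with a small dark mark at its middle; origin at the centre of its underside, z up through the lid. May be absent (None from the start).
- tin_d: round plain aluminium spice tin, 30 mm in diameter (narrowest of the four sizes), 30 mm tall, smooth-sided, flat lid with a small dark mark at its middle; origin at the centre of its underside, z up through the lid. May be absent (None from the start).
- stand: white dotting stand, fixed to the counter: low base, a column at its far side and a C-shaped arm 107-129 mm high reaching over the sliding board to the pen's hinge. Origin on the counter straight below the spot the lowered pen dots; its x (away from the robot) and y (left) are the directions of the board's two slides; the stand may be turned a few degrees.
- cross (a joint): the board's slide along the stand's y, -0.085 to 0.085 m, 0 = board centred on the pen; about 2 N of friction, stays where left
- board (a joint): the board's slide along the stand's x, -0.10 (nearest the robot, clear of the pen, for loading) to 0.06 m (away), 0 = board centred on the pen; about 2 N of friction, stays where left
- board_mid (a point): centre of the dark wooden board's top face, 46 mm above the counter; axes as the stand's. The board is 146 mm (x) by 200 mm (y) with a lip 6 mm high and 6 mm wide round its edge (inside of the lip at 70 and 97 mm from the centre)
- board_knob (a point): middle of the top of the steel post by which the board is pulled and pushed: 18 mm in diameter, 42 mm tall, standing on a tab at the robot's side of the board, 97 mm from board_mid along -x. Its foot is level with the board's top.
- pen (a joint): pen lever, 0 = pen fully raised, 0.5 rad = fully lowered (stop); friction holds it anywhere, about 2 to 3 N at its knob moves it. From 0 the knob swings towards the robot (stand -x) and slightly down, about 35 mm in all, which lowers the pen.
- pen_tip (a point): tip of the pen's soft felt (the felt has no stiffness). Raised it is 107 mm above the counter, lowered 76.5 mm, i.e. just on the lid of a tin standing on the board (lids 76 mm); it stays over the stand's origin within 1 mm when raised or lowered. Pen 12 mm thick, 72 mm long, clamp 20 mm wide.
- pen_knob (a point): centre of the black ball, 22 mm in diameter, on the end of the pen lever, 75 mm from the hinge axis and 50 mm to the left of the pen; 167 mm above the counter when raised, 156 mm when lowered (the lever leans 0.05 rad from upright towards the robot when raised, 0.55 rad when lowered). Nothing is above it.
- pen_pivot (a point): point on the lever's hinge axis (along the stand's y) straight under the plane in which the ball swings; 92 mm above the counter
- chest_drawer0 (a joint): opening of the spice drawer, 0 = fully shut, 0.15 m = fully open; it slides out towards the robot (drawer -x), friction about 1 N, damping about 4 N s/m
- drawer_floor (a point): centre of the drawer's inner floor, 22 mm above the counter; x points into the chest, y left. Inside the drawer is 175 mm (x: -0.0875 to 0.0875) by 208 mm (y: -0.104 to 0.104), walls 41 mm above the floor; the front panel (outer face at x = -0.1085, top 50 mm above the floor) is 244 mm wide. The chest's top, 85 mm above the counter, overhangs the part of the drawer beyond x = -0.0935 + opening.
- chest_drawer0_handle (a point): middle of the brass bar handle on the drawer's front, an 11 mm thick bar along y, 120 mm long, 35 mm in front of the panel, 47 mm above the counter
- pad1 (a point): centre of the left (+y) flush cork pad (62 mm disc) on the board, at board_mid + (-0.025, 0.062)
- pad2 (a point): centre of the middle cork pad, at board_mid + (0.025, 0)
- pad3 (a point): centre of the right cork pad, at board_mid + (-0.025, -0.062)
- cup: bystander: white mug with handle, 60 mm tall; origin under its centre
- crock: bystander: small brown crock 84 mm wide, 72 mm tall; origin under its centre

How it is judged:
By the outcome, as a careful person would: the job done as asked, in the order asked, and still so for the second after the job is handed in, with the robot touching nothing.
Of tin_a, tin_b, tin_c, tin_d only 2 to 3 are there at a start; the rules pass over those that are not, and their reading is None.
At some moment in a run one of tin_a, tin_b, tin_c, tin_d may be knocked a few centimetres aside while the robot is not near it.
Once in a run the grip may slacken for a moment while it holds something.
It also fails if it takes over 210 s, if anything falls off the work surface, if the arm or the gripper's body presses on something with over 40 N, if the wrist force passes 120 N, or if a joint passes its speed limit or range.

## Working session

There is one attempt and no reset: what is moved stays moved. The work goes in short steps, each a Python script; the robot and the scene stay as the last script left them, time stands still between calls to the robot, and variables do not carry over. Pictures are saved under pics/ and viewed, at most 14 in all, crops included, and the job is handed in when it is done.

```bash
mkdir -p pics; cat > h.py <<'E'
import numpy as np, cv2
from workcell import r, command_gripper, optics
from scipy.spatial.transform import Rotation as Ro
def snap(name,fn=None):
    s=r.read_state(); im,d=optics.get_image(name)
    m=optics.camera_model(name); K=np.array(m['K'])
    if 'R' in m:
        R=np.array(m['R']);t=np.array(m['t']);Rw=R.T;tw=-R.T@t
    else:
        T=np.array(m['tool_from_camera']);Rt=Ro.from_quat(s['eef_rot']).as_matrix()
        Rw=Rt@T[:3,:3];tw=Rt@T[:3,3]+s['eef_pos']
    if fn: cv2.imwrite(fn,im[:,:,::-1])
    v,u=np.mgrid[0:400,0:640]
    c=np.stack([(u-K[0,2])/K[0,0],(v-K[1,2])/K[1,1],np.ones_like(u)],-1)*d[...,None]
    P=c@Rw.T+tw; P[d==0]=np.nan
    return im,d,P,(K,Rw,tw)
def ray(cam,u,v,z):
    K,Rw,tw=cam; d=Rw@np.array([(u-K[0,2])/K[0,0],(v-K[1,2])/K[1,1],1]); return tw+d*(z-tw[2])/d[2]
E
python3 - <<'E'
from h import *
print(r.read_state()['eef_rot'],r.tip_extent,r.read_state()['time_s'])
for n in('scene','side'):
    im,d,P,c=snap(n,f'pics/{n}0.png'); np.savez(f'{n}0.npz',P=P,K=c[0],Rw=c[1],tw=c[2]); print(c[2])
E
```

```text
[ 9.79084394e-01  2.03453121e-01 -3.68383335e-05 -7.58563853e-04] 0.025 0.0
[1.34552947 0.06875519 0.97900099]
[-0.01526116  0.68455856  0.73594319]
```

View pics/scene0.png

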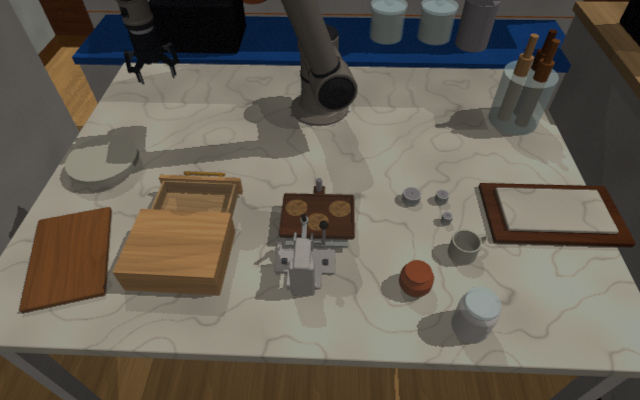

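View pics/side0.png

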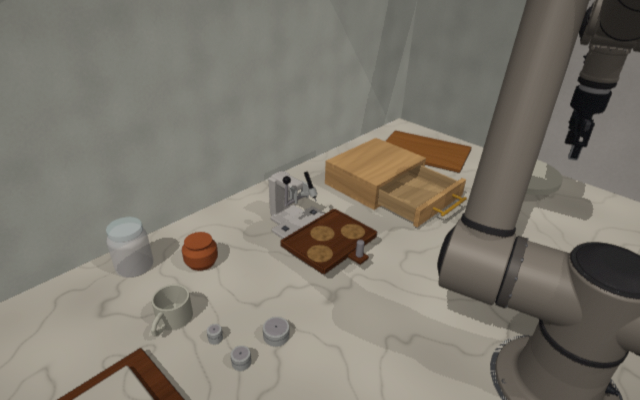

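Scene view: three tins at about (411,195), (441,197) and (447,217), the stand with its board at (317,215), the open drawer at (195,200), the mug at (465,247) and the crock at (417,278). The side view shows the same things. Next I'll get rough positions and then close wrist views.

```bash
python3 - <<'E'
from h import *
Z=np.load('scene0.npz');P=Z['P'];c=(Z['K'],Z['Rw'],Z['tw'])
for n,u,v in[('t1',411,191),('t2',441,195),('t3',447,215),('knob',318,182),('boardmid',317,215),('padL',340,209),('padR',297,208),('padM',317,222),('ball?',324,225),('blk2',304,218),('hand',205,174),('dfloor',195,198),('dfrontL',240,181),('dfrontR',162,180),('chestL',237,216),('chestR',138,212),('mug',465,238),('crock',417,270)]:
    print(n,P[v,u].round(3))
Z=np.load('side0.npz');P=Z['P']
print('side')
for n,u,v in[('t1',276,324),('t2',240,353),('t3',214,330),('knob',361,242),('pad',322,234),('pad',353,231),('pad',320,253),('ball',287,181),('blk',309,180),('hand',450,205)]:
    print(n,P[v,u].round(3))
print(optics.camera_model('wrist'))
E
```

```text
t1 [0.449 0.296 0.033]
t2 [0.458 0.385 0.028]
t3 [0.536 0.391 0.029]
knob [0.471 0.02  0.083]
boardmid [0.565 0.021 0.047]
padL [0.537 0.085 0.043]
padR [ 0.539 -0.037  0.045]
padM [0.59  0.022 0.047]
ball? [0.702 0.046 0.174]
blk2 [ 0.682 -0.003  0.174]
hand [ 0.414 -0.33   0.047]
dfloor [ 0.49  -0.349  0.02 ]
dfrontL [ 0.46  -0.211  0.067]
dfrontR [ 0.458 -0.447  0.06 ]
chestL [ 0.538 -0.217 -0.   ]
chestR [ 0.533 -0.515 -0.001]
mug [0.613 0.429 0.024]
crock [0.754 0.276 0.074]
side
t1 [0.457 0.291 0.029]
t2 [0.451 0.387 0.031]
t3 [0.532 0.39  0.03 ]
knob [0.461 0.019 0.088]
pad [0.582 0.022 0.046]
pad [ 0.536 -0.045  0.045]
pad [0.534 0.08  0.046]
ball [0.686 0.046 0.169]
blk [ 0.661 -0.008  0.16 ]
hand [ 0.45  -0.406 -0.002]
{'K': array([[314.29270279,   0.        , 322.33845709],
       [  0.        , 314.29270279, 196.59247416],
       [  0.        ,   0.        ,   1.        ]]), 'tool_from_camera': array([[-8.40738776e-05, -9.50321676e-01, -3.11269505e-01,
         8.03821267e-02],
       [ 9.99999498e-01, -3.90676879e-04,  9.22656628e-04,
        -1.36716217e-03],
       [-9.98426392e-04, -3.11269271e-01,  9.50321232e-01,
        -1.17364872e-01],
       [ 0.00000000e+00,  0.00000000e+00,  0.00000000e+00,
         1.00000000e+00]])}
```

```bash
cat >> h.py <<'E'
def qd(yaw): return (Ro.from_euler('z',yaw)*Ro.from_euler('x',np.pi)).as_quat()
def T(): return r.read_state()['time_s']
def look(x,y,z,yaw=0,fn=None):
    "put the camera's axis on (x,y) with TCP at height z"
    off=0.0804-0.3275*(z+0.117-0.03)
    r.reach([x-off*np.cos(yaw),y-off*np.sin(yaw),z],qd(yaw)); r.hold(0.2)
    return snap('wrist',fn)
def discs(P,zlo,zhi,xr,yr,amin=40):
    m=((P[...,2]>zlo)&(P[...,2]<zhi)&(P[...,0]>xr[0])&(P[...,0]<xr[1])&(P[...,1]>yr[0])&(P[...,1]<yr[1])).astype(np.uint8)
    m=cv2.morphologyEx(m,cv2.MORPH_OPEN,np.ones((3,3),np.uint8))
    n,l,s,_=cv2.connectedComponentsWithStats(m); out=[]
    for i in range(1,n):
        if s[i,4]>amin:
            Q=P[l==i]; (cx,cy),rad=cv2.minEnclosingCircle(Q[:,:2].astype(np.float32))
            out.append((cx,cy,Q[:,2].mean(),2*rad,2*np.sqrt(s[i,4]/np.pi)*0,Q[:,0].mean(),Q[:,1].mean(),s[i,4]))
    return out
E
python3 - <<'E'
from h import *
for n,(x,y) in dict(chest=(.50,-.33),stand=(.60,.01),tins=(.485,.345)).items():
    im,d,P,c=look(x,y,.27,0,f'pics/w_{n}.png'); np.savez(f'w_{n}.npz',P=P,K=c[0],Rw=c[1],tw=c[2]); print(n,T())
for o in discs(P,.022,.038,(.38,.62),(.2,.46)): print(np.round(o,4))
E
```

```text
chest 1.7
stand 3.2833
tins 4.8667
[5.365e-01 3.899e-01 2.960e-02 3.020e-02 0.000e+00 5.372e-01 3.898e-01
 5.310e+02]
[4.545e-01 2.979e-01 2.980e-02 5.380e-02 0.000e+00 4.560e-01 2.982e-01
 1.427e+03]
[4.538e-01 3.881e-01 2.950e-02 3.820e-02 0.000e+00 4.551e-01 3.878e-01
 7.220e+02]
```

View pics/w_chest.png

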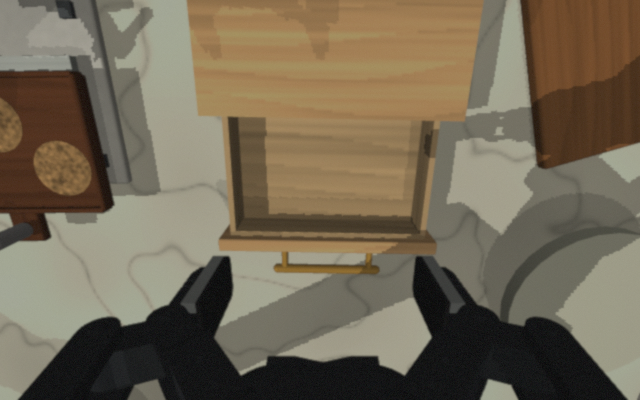

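View pics/w_stand.png

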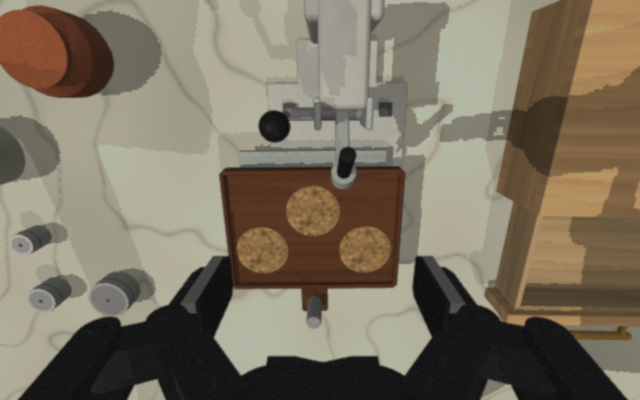

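View pics/w_tins.png

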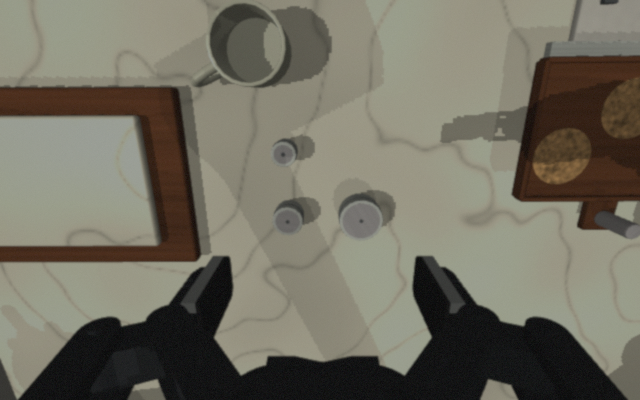

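Chest view: drawer open, with the brass bar at (275–378, 268) and its front at row 245. Stand view: three pads at (262,249), (313,211) and (365,249), the board knob at (314,318), the ball at (274,126) and the pen at (345,165). Tin view: tins a, c and d at (361,218), (288,219) and (284,152), all lids up.

```bash
python3 - <<'E'
from h import *
Z=np.load('w_stand.npz');P=Z['P'];c=(Z['K'],Z['Rw'],Z['tw'])
im=cv2.imread('pics/w_stand.png'); hsv=cv2.cvtColor(im,cv2.COLOR_BGR2HSV)
for u,v in[(262,249),(313,211),(365,249),(250,200),(280,240)]: print(hsv[v-2:v+3,u-2:u+3].mean((0,1)))
m=((hsv[...,0]<30)&(hsv[...,2]>100)&(abs(P[...,2]-.046)<.008)).astype(np.uint8)
m=cv2.morphologyEx(m,cv2.MORPH_CLOSE,np.ones((5,5)));m=cv2.morphologyEx(m,cv2.MORPH_OPEN,np.ones((9,9)))
n,l,s,ct=cv2.connectedComponentsWithStats(m)
pads=[]
for i in range(1,n):
    if s[i,4]>600:
        Q=P[l==i];(x,y),rd=cv2.minEnclosingCircle(Q[:,:2].astype(np.float32));print('pad',ct[i],ray(c,*ct[i],.046).round(4),x,y,rd*2,Q[:,2].mean())
# ball
mb=(hsv[...,2]<40)&(P[...,2]>.14)&(P[...,1]>.02)&(P[...,0]>.6)
Q=P[mb];print('ball pts',len(Q))
from scipy.optimize import least_squares
f=least_squares(lambda p:np.linalg.norm(Q-p,axis=1)-.011,Q.mean(0)-[0,0,.01],loss='soft_l1',f_scale=.001);print('ball',f.x.round(4),f.cost)
# knob top
k=(abs(P[...,2]-.088)<.006)&(P[...,0]<.5)&(abs(P[...,1]-.02)<.04)
Q=P[k];print('knob',len(Q),cv2.minEnclosingCircle(Q[:,:2].astype(np.float32)),Q[:,2].mean())
pen=(P[...,2]>.1)&(P[...,0]<.69)&(abs(P[...,1]+.005)<.02)
Q=P[pen];print('pen',len(Q),Q.min(0).round(4),Q.max(0).round(4)); 
for u,v in[(345,152),(344,165),(343,180),(343,186),(343,140)]:print(u,v,P[v,u].round(4))
# lip box
k=((abs(P[...,2]-.052)<.003)|(abs(P[...,2]-.046)<.003))&(P[...,0]>.47)&(P[...,0]<.68)&(abs(P[...,1]-.02)<.13)
print('boardrect',cv2.minAreaRect(P[k][:,:2].astype(np.float32)))
Z=np.load('w_chest.npz');P=Z['P'];c=(Z['K'],Z['Rw'],Z['tw'])
for n,u,v,z in[('hL',276,269,.0525),('hR',378,270,.0525),('fl',220,238,.072),('fr',435,238,.072),('fl2',220,250,.072),('chestL',199,114,.085),('chestR',466,120,.085),('inL',240,219,.063),('inR',417,218,.063)]:
    print(n,P[v,u].round(4),ray(c,u,v,z).round(4))
for lo,hi,x in[(.068,.077,(.38,.6)),(.080,.09,(.5,.8))]:
    k=(P[...,2]>lo)&(P[...,2]<hi)&(P[...,0]>x[0])&(P[...,0]<x[1])&(P[...,1]<-.18)&(P[...,1]>-.53);Q=P[k];print(len(Q),cv2.minAreaRect(Q[:,:2].astype(np.float32)),Q.mean(0))
k=(abs(P[...,2]-.022)<.006)&(P[...,0]>.44)&(P[...,0]<.6)&(P[...,1]<-.22)&(P[...,1]>-.45);print('floor',cv2.minAreaRect(P[k][:,:2].astype(np.float32)))
k=(abs(P[...,2]-.05)<.007)&(P[...,0]>.36)&(P[...,0]<.445)&(P[...,1]<-.22)&(P[...,1]>-.45);print('handle',cv2.minAreaRect(P[k][:,:2].astype(np.float32)))
E
```

```text
[ 16.56 129.76 127.84]
[ 16.72 129.44 129.08]
[ 16.6  129.44 129.16]
[ 11.36 153.28  84.44]
[ 16.48 129.8  138.48]
pad [312.4354023  210.65011494] [0.5876 0.0213 0.046 ] 0.5866678357124329 0.02144598588347435 0.06418347358703613 nan
pad [261.89915966 249.73266807] [0.5373 0.083  0.046 ] 0.5359365344047546 0.08335339277982712 0.06420426815748215 nan
pad [364.51330203 248.82524778] [ 0.5382 -0.041   0.046 ] 0.5371142029762268 -0.041155315935611725 0.06424178928136826 nan
ball pts 17514
ball [0.6463 0.0599 0.3165] 0.27751208167028596
knob 181 ((0.4657728374004364, 0.020485909655690193), 0.009196283295750618) 0.08651911645416387
pen 8438 [ 0.6387 -0.025   0.1093] [0.69   0.015  0.3393]
345 152 [ 0.6792 -0.0054  0.1775]
344 165 [ 0.6695 -0.0051  0.1741]
343 180 [ 0.65   -0.0069  0.1415]
343 186 [ 0.6428 -0.0075  0.1341]
343 140 [ 0.6789 -0.0079  0.1178]
boardrect ((0.5541858673095703, 0.02083248645067215), (0.16838335990905762, 0.20616993308067322), 0.4077736437320709)
hL [ 0.4135 -0.2734  0.0522] [ 0.4137 -0.2735  0.0525]
hR [ 0.411  -0.3976  0.0507] [ 0.412  -0.3972  0.0525]
fl [ 0.4635
[... 235 characters left out ...]
53e-01 -5.028e-01 -3.000e-04] [ 0.5919 -0.4647  0.085 ]
inL [ 0.4736 -0.2314  0.039 ] [ 0.4834 -0.2382  0.063 ]
inR [ 0.4781 -0.4398  0.048 ] [ 0.4842 -0.435   0.063 ]
2833 ((0.45402222871780396, -0.33526259660720825), (0.24331709742546082, 0.015863673761487007), 88.80905151367188) [ 0.45493237 -0.3353966   0.07185106]
33351 ((0.6417297124862671, -0.33963513374328613), (0.2518141269683838, 0.09879940748214722), 89.74443817138672) [ 0.64497878 -0.34046199  0.08474062]
floor ((0.5278123021125793, -0.3371812403202057), (0.20906056463718414, 0.12304437905550003), 88.74956512451172)
handle ((0.4207425117492676, -0.33492258191108704), (0.12891268730163574, 0.029406951740384102), 88.95819854736328)
```

```bash
cat >> h.py <<'E'
from scipy.optimize import least_squares
def ball(im,P,c,win):
    "sphere fit of the black ball in pixel window (u0,u1,v0,v1)"
    u0,u1,v0,v1=win; sub=P[v0:v1,u0:u1]; g=im[v0:v1,u0:u1].max(-1)
    Q=sub[(g<50)&(sub[...,2]>.145)&(sub[...,2]<.19)]
    f=least_squares(lambda p:np.linalg.norm(Q-p,axis=1)-.011,Q.mean(0)-[0,0,.008],loss='soft_l1',f_scale=.001)
    return f.x,len(Q)
E
python3 - <<'E'
from h import *
Z=np.load('w_stand.npz');P=Z['P'];c=(Z['K'],Z['Rw'],Z['tw'])
im=cv2.imread('pics/w_stand.png')
print(ball(im,P,c,(250,300,100,150)))
for n,win in(('scene',(315,335,215,235)),('side',(275,300,170,192))):
    Z=np.load(n+'0.npz');print(n,ball(cv2.imread(f'pics/{n}0.png'),Z['P'],None,win))
# IK checks
for nm,p,yaw in[('knob',(.4658,.0205,.08),np.pi),('knob0',(.4658,.0205,.08),0),('ball',(.69,.045,.173),np.pi),('ball0',(.69,.045,.173),0),('ball90',(.69,.045,.173),np.pi/2),('ball-90',(.69,.045,.173),-np.pi/2),('pad2',(.5876,.021,.075),np.pi),('pad1 90',(.537,.083,.08),np.pi/2),('pad1 -90',(.537,.083,.08),-np.pi/2),('t1',(.4545,.298,.027),np.pi),('drw',(.49,-.33,.05),np.pi/2),('drwpi',(.49,-.33,.05),np.pi),('hand',(.40,-.33,.05),np.pi/2),('tc90',(.4538,.388,.03),np.pi/2)]:
    q=r.solve_ik(p,qd(yaw)); print(nm,None if q is None else np.round(q,2))
E
python3 -c "
import cv2;im=cv2.imread('pics/w_stand.png')[90:200,230:430];cv2.imwrite('pics/c1.png',cv2.resize(im,None,fx=4,fy=4,interpolation=2))"
```

```text
(array([0.69527175, 0.04298273, 0.16662449]), 715)
scene (array([0.69468379, 0.04458151, 0.16607311]), 61)
side (array([0.69313391, 0.04159252, 0.16539984]), 37)
knob [-0.12  0.47  1.9   0.    0.77 -1.69]
knob0 [-0.12  0.47  1.9  -0.    0.77  1.45]
ball [-0.05  0.72  1.12  0.    1.31 -1.62]
ball0 [-0.05  0.72  1.12 -0.    1.31  1.53]
ball90 [-0.05  0.72  1.12 -0.    1.31 -0.05]
ball-90 [-0.05  0.72  1.12 -0.    1.31  3.1 ]
pad2 [-0.09  0.65  1.56  0.    0.93 -1.67]
pad1 90 [ 0.01  0.58  1.69 -0.    0.88  0.01]
pad1 -90 None
t1 [ 0.44  0.66  1.72  0.    0.76 -1.13]
drw [-0.72  0.69  1.57  0.    0.89 -0.72]
drwpi [-0.72  0.69  1.57  0.    0.89 -2.29]
hand [-0.84  0.59  1.78  0.    0.77 -0.84]
tc90 [ 0.58  0.72  1.56 -0.    0.86  0.58]
```

View pics/c1.png

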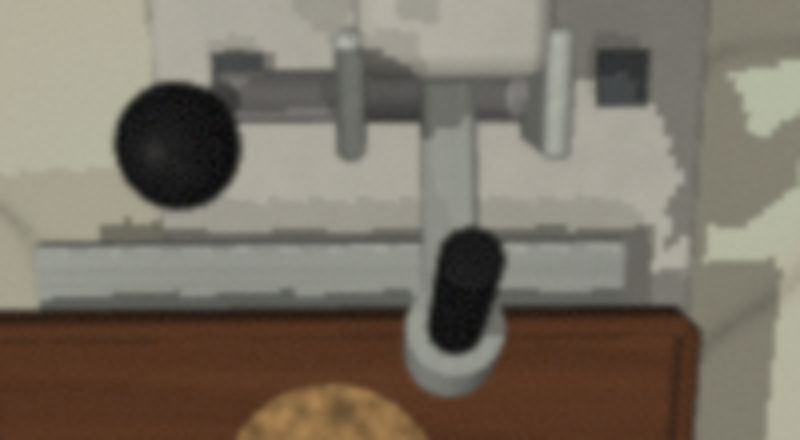

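The enlarged crop shows the ball raised at its expected height of 167 mm and the pen leaning over the board's far edge, so the board may not be fully out yet. I'll pull it to its stop.

```bash
python3 - <<'E'
from h import *
r.reach([.4655,.0205,.16],qd(np.pi)); command_gripper(.05,30)
r.move_straight([.4655,.0205,.080]); command_gripper(0.0,30)
s=r.read_state();print(s['grip_width'],s['eef_pos'])
hit=r.move_straight([.37,.0205-.0007,.080],speed=.04,max_force=12)
s=r.read_state();print(hit,s['eef_pos'],s['contact_force'],s['grip_width'],s['time_s'])
command_gripper(.05); r.hold(.1); s=r.read_state();print(s['eef_pos'])
r.move_straight([s['eef_pos'][0],s['eef_pos'][1],.16])
im,d,P,c=look(.58,.01,.25,np.pi,'pics/w2.png'); np.savez('w2.npz',P=P,K=c[0],Rw=c[1],tw=c[2]);print(T())
E
```

```text
0.017062942635714003 [0.4660702  0.02042477 0.08090356]
True [0.44337114 0.02020159 0.0809453 ] [2.10003057 1.25505747 1.95009891] 0.017229121521029466 10.4583
[0.44308599 0.02019999 0.08063172]
12.5167
```

View pics/w2.png

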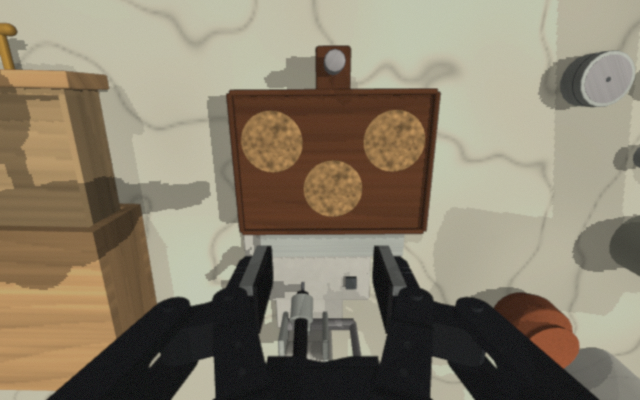

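The view shows the pads at (272,141), (333,189) and (394,141) and the knob at (334,61). The board is now at its near stop, well clear of the pen. I'll refine the pad positions, then load the tins.

```bash
cat >> h.py <<'E'
def findpads(im,P,c):
    hsv=cv2.cvtColor(im,cv2.COLOR_RGB2HSV)
    m=((hsv[...,0]<30)&(hsv[...,2]>100)&(abs(P[...,2]-.046)<.008)).astype(np.uint8)
    m=cv2.morphologyEx(cv2.morphologyEx(m,cv2.MORPH_CLOSE,np.ones((5,5))),cv2.MORPH_OPEN,np.ones((9,9)))
    n,l,s,ct=cv2.connectedComponentsWithStats(m)
    return [ray(c,*ct[i],.046)[:2] for i in range(1,n) if 600<s[i,4]<8000]
E
python3 - <<'E'
from h import *
Z=np.load('w2.npz');P=Z['P'];c=(Z['K'],Z['Rw'],Z['tw'])
im=cv2.imread('pics/w2.png')[:,:,::-1].copy()
p=np.array(findpads(im,P,c));print(p.round(4))
k=(abs(P[...,2]-.088)<.004)&(P[...,0]<.47)&(abs(P[...,1]-.02)<.03);Q=P[k];print(cv2.minEnclosingCircle(Q[:,:2].astype(np.float32)),Q.mean(0))
for o in discs(P,.022,.038,(.38,.62),(.2,.46)): print(np.round(o,4))
E
```

```text
[[ 0.5139 -0.0401]
 [ 0.513   0.0838]
 [ 0.5633  0.0222]]
((0.44217169284820557, 0.02144438773393631), 0.008966609835624695) [0.4422688  0.02130538 0.08728488]
[4.538e-01 2.976e-01 2.920e-02 5.620e-02 0.000e+00 4.535e-01 2.951e-01
 2.602e+03]
```

```bash
cat >> h.py <<'E'
DIA=dict(a=.054,b=.046,c=.038,d=.030)
def tins(xr=(.36,.62),yr=(.2,.48),z=.030,P=None,tol=.008):
    out={}
    for o in discs(P,z-tol,z+tol,xr,yr):
        k=min(DIA,key=lambda k:abs(DIA[k]-o[3]))
        if abs(DIA[k]-o[3])<.0039: out[k]=np.array(o[:2])
        else: print('odd',np.round(o,4))
    return out
def pick(k,xy,z0,yaw,f=50,op=None,zt=.028):
    op=op or min(.085,DIA[k]+.022)
    r.reach([*xy,z0+.12],qd(yaw)); command_gripper(op,f)
    r.move_straight([*xy,z0+zt],speed=.12)
    command_gripper(0,f); r.hold(.15); w=r.read_state()['grip_width']
    ok=abs(w-DIA[k])<.004
    print('pick',k,'w',round(w,4),ok,round(T(),1))
    if ok: r.move_straight([*xy,z0+.12],speed=.15)
    return ok
def held(k):
    w=r.read_state()['grip_width']; return abs(w-DIA[k])<.004
def place(k,xy,z0,yaw,over=.16,zt=.028,rel=.014):
    r.reach([*xy,over],qd(yaw))
    if not held(k): print('LOST',k); return False
    r.move_straight([*xy,z0+zt+.012],speed=.12)
    hit=r.move_straight([*xy,z0+zt-.001],speed=.03,max_force=4)
    s=r.read_state(); print('placed',k,hit,s['eef_pos'].round(4),round(s['grip_width'],4))
    command_gripper(DIA[k]+rel); r.move_straight([*xy,over],speed=.15); print(round(T(),1)); return True
E
python3 - <<'E'
from h import *
im,d,P,c=look(.485,.345,.25,np.pi,'pics/w3.png'); t=tins(P=P); print(t)
bm=np.array([.5392,.0210]); yw=.007
Rz=lambda v:np.array([v[0]-yw*v[1],v[1]+yw*v[0]])
print({i:(bm+Rz(v)).round(4) for i,v in enumerate([(-.025,.062),(.025,0),(-.025,-.062)],1)})
if 'a' in t and pick('a',t['a'],0,np.pi): place('a',bm+Rz((.025,0)),.046,np.pi+yw)
E
```

```text
odd [6.151e-01 4.006e-01 3.020e-02 2.010e-02 0.000e+00 6.140e-01 4.005e-01
 1.150e+02]
{'a': array([0.45355973, 0.29814398]), 'c': array([0.45303142, 0.38837218]), 'd': array([0.53577054, 0.39018041])}
{1: array([0.5138, 0.0828]), 2: array([0.5642, 0.0212]), 3: array([ 0.5146, -0.0412])}
pick a w 0.0527 True 16.5
placed a True [0.5647 0.0211 0.0752] 0.0525
20.6
```

```bash
python3 - <<'E'
from h import *
yw=.007;bm=np.array([.5392,.0210])
Rz=lambda v:np.array([v[0]-yw*v[1],v[1]+yw*v[0]])
im,d,P,c=look(.50,.36,.25,np.pi/2); t=tins(P=P); print(t)
for o in discs(P,.05,.068,(.5,.7),(.33,.52)): print('mug',np.round(o,4))
if 'c' in t and pick('c',t['c'],0,np.pi/2) and place('c',bm+Rz((-.025,.062)),.046,np.pi/2+yw):
    im,d,P,c=look(.50,.36,.25,np.pi/2); t=tins(P=P); print(t)
    if 'd' in t and pick('d',t['d'],0,np.pi/2,op=.044): place('d',bm+Rz((-.025,-.062)),.046,np.pi/2+yw)
im,d,P,c=look(.54,.02,.25,np.pi,'pics/w4.png'); print(tins((.4,.63),(-.12,.15),.076,P)); print(T())
E
```

```text
odd [6.135e-01 4.754e-01 2.870e-02 1.200e-02 0.000e+00 6.117e-01 4.755e-01
 4.900e+01]
{'b': array([0.61681795, 0.42133021]), 'c': array([0.45367345, 0.38864198]), 'd': array([0.5363816 , 0.39074895])}
mug [6.404e-01 4.280e-01 5.690e-02 9.950e-02 0.000e+00 6.457e-01 4.243e-01
 1.721e+03]
pick c w 0.0367 True 25.0
placed c True [0.5144 0.0828 0.0751] 0.0365
29.2
odd [6.137e-01 4.753e-01 2.820e-02 1.220e-02 0.000e+00 6.120e-01 4.751e-01
 4.600e+01]
odd [6.134e-01 4.046e-01 3.030e-02 2.130e-02 0.000e+00 6.121e-01 4.053e-01
 6.000e+01]
{'d': array([0.53641379, 0.39085561])}
pick d w 0.0286 True 32.8
placed d True [ 0.5151 -0.0413  0.0752] 0.0289
37.4
{'c': array([0.50387758, 0.09825362]), 'd': array([ 0.51476771, -0.04141303]), 'a': array([0.5646224 , 0.02224578])}
38.9333
```

View pics/w4.png

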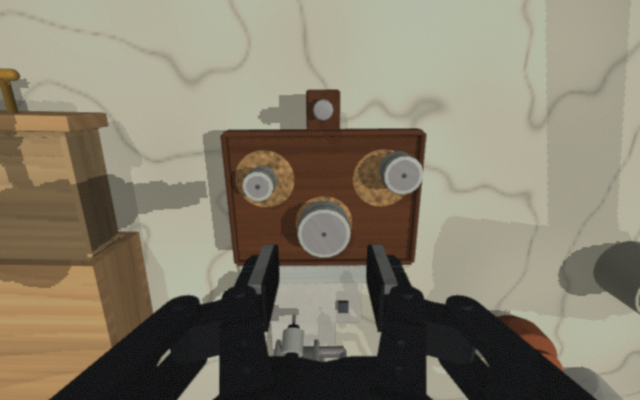

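The view shows tin_c at (403,175), knocked about 18 mm off its pad towards the lip. Tins a and d are centred. I'll regrip tin_c a little higher to clear the lip.

```bash
python3 - <<'E'
from h import *
yw=.007
im,d,P,c=look(.52,.05,.25,np.pi/2); t=tins((.4,.63),(-.12,.15),.076,P);print(t)
if pick('c',(t['c']+[.5039,.0983])/2,.046,np.pi/2+yw,op=.052,zt=.037): place('c',[.5138,.0828],.046,np.pi/2+yw,zt=.037)
im,d,P,c=look(.54,.02,.25,np.pi,'pics/w5.png'); print(tins((.4,.63),(-.12,.15),.076,P)); print(np.round(findpads(im,P,c),4),T())
k=(abs(P[...,2]-.088)<.004)&(P[...,0]<.47)&(abs(P[...,1]-.02)<.03);print(cv2.minEnclosingCircle(P[k][:,:2].astype(np.float32)))
E
```

```text
odd [4.448e-01 2.340e-02 7.540e-02 1.730e-02 0.000e+00 4.469e-01 2.790e-02
 1.100e+02]
{'c': array([0.50436991, 0.09863505]), 'a': array([0.56500357, 0.02280002]), 'd': array([ 0.51535273, -0.04152696])}
pick c w 0.0361 True 42.6
placed c True [0.5145 0.0828 0.0842] 0.0361
45.7
{'c': array([0.51424897, 0.08272067]), 'd': array([ 0.51545846, -0.04146567]), 'a': array([0.56517839, 0.02216874])}
[[ 0.5086 -0.0312]] 47.4
((0.4435356855392456, 0.021494295448064804), 0.009011785499751568)
```

```bash
cat >> h.py <<'E'
YW=.007
def grabknob(xy):
    r.reach([*xy,.16],qd(np.pi+YW)); command_gripper(.045,40)
    r.move_straight([*xy,.080]); command_gripper(0,40); s=r.read_state()
    print('knob w',round(s['grip_width'],4),s['eef_pos'].round(4)); return abs(s['grip_width']-.018)<.003
def relknob():
    command_gripper(.045); p=r.read_state()['eef_pos']; r.move_straight([p[0],p[1],.16]); print('rel',p.round(4),round(T(),1))
E
python3 - <<'E'
from h import *
assert grabknob([.4434,.0208])
hit=r.move_straight([.4432-.0004,.10,.080],speed=.04,max_force=12); s=r.read_state(); print(hit,s['eef_pos'].round(4),s['contact_force'].round(1))
y=s['eef_pos'][1]+.007*.197-.085; print('origin y',y)
if abs(y+.0074)<.004:
    hit=r.move_straight([.640-.1215,y-.0007,.080],speed=.05,max_force=25); s=r.read_state();print(hit,s['eef_pos'].round(4),s['grip_width'],s['contact_force'].round(1))
    relknob()
    im,d,P,c=look(.54,.0,.25,np.pi,'pics/w6.png'); print(tins((.4,.7),(-.15,.15),.076,P)); print(T())
    im,d,P,c=snap('scene','pics/s6.png'); print(tins((.4,.7),(-.15,.15),.076,P,.006))
E
```

```text
knob w 0.0169 [0.444  0.0208 0.0809]
True [0.4437 0.0754 0.081 ] [-0.3 -7.5  4.4]
origin y -0.008265835813435596
False [ 0.5188 -0.0088  0.081 ] 0.016487869620192414 [-1.7  0.6  7.3]
rel [ 0.5184 -0.009   0.0799] 54.0
odd [ 5.123e-01 -6.300e-03  7.600e-02  1.310e-02  0.000e+00  5.104e-01
 -6.000e-03  6.100e+01]
{'c': array([0.58848995, 0.05369273]), 'd': array([ 0.58599186, -0.07309845]), 'a': array([ 0.63970298, -0.00672499])}
54.7167
{'d': array([ 0.59112972, -0.06883319]), 'c': array([0.59002465, 0.05546963]), 'a': array([0.64142227, 0.0014292 ]), 'b': array([ 0.64423275, -0.02101307])}
```

```bash
python3 -c "
import cv2
a=cv2.imread('pics/w6.png')[120:400,160:500];b=cv2.imread('pics/s6.png')[150:300,240:400]
a=cv2.resize(a,(400,330));b=cv2.resize(b,(400,375),interpolation=2)
import numpy as np
a=cv2.copyMakeBorder(a,0,45,0,0,0);cv2.imwrite('pics/c6.png',np.hstack([a,b]))"
```

```text
(no output)
```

View pics/c6.png

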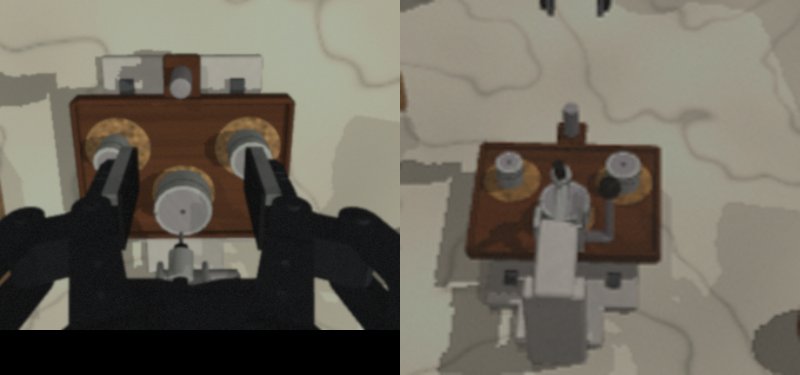

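Left panel: the mark on tin_a's lid at crop (183,211) and the raised pen tip at (181,235), closely in line with it. I'll put numbers on that.

```bash
python3 - <<'E'
from h import *
s=r.read_state(); m=optics.camera_model('wrist');T4=np.array(m['tool_from_camera']);Rt=Ro.from_quat(s['eef_rot']).as_matrix()
c=(np.array(m['K']),Rt@T4[:3,:3],Rt@T4[:3,3]+s['eef_pos'])
im=cv2.imread('pics/w6.png'); 
print('tip',ray(c,313.9,319.4,.107).round(4),'mark',ray(c,315.6,299,.076).round(4))
cv2.imwrite('pics/c7.png',cv2.resize(im[275:345,270:360],None,fx=8,fy=8,interpolation=cv2.INTER_CUBIC))
E
```

```text
tip [ 0.6424 -0.0072  0.107 ] mark [ 0.6411 -0.0062  0.076 ]
```

View pics/c7.png

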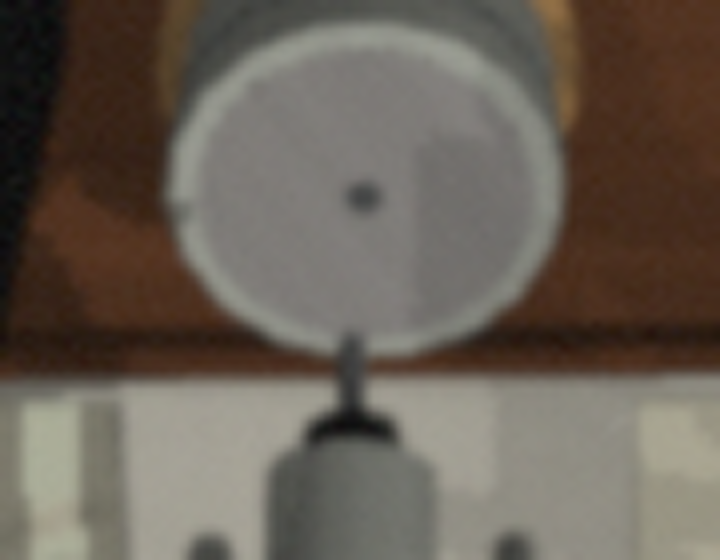

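```bash
cat >> h.py <<'E'
PX,PZ,BY=.6990,.0917,.0426
def bp(a,dz=.005): return [PX-.075*np.sin(a),BY+.007*.075*(.05-np.sin(a))*1,PZ+.075*np.cos(a)+dz]
def dot(back=True):
    q=qd(np.pi+YW); p=bp(.05)
    r.reach([p[0],p[1],.26],q); command_gripper(.034,25)
    if r.move_straight(p,speed=.1,max_force=10): print('BLOCKED'); return
    command_gripper(0,25); s=r.read_state(); print('ball w',round(s['grip_width'],4))
    if abs(s['grip_width']-.022)>.004: return
    for lst in([.18,.30,.42,.52,.60],[.45,.30,.18,.08,.0]):
        for a in lst:
            hit=r.move_straight(bp(a),speed=.05,max_force=14); s=r.read_state()
            if hit: break
        dx=(PX-s['eef_pos'][0])/.075
        print('end',a,hit,'angle~',np.arcsin(dx).round(3),s['eef_pos'].round(4),s['contact_force'].round(1),round(s['grip_width'],4),round(s['time_s'],1))
        r.hold(.5)
        if lst[0]==.18: snap('scene','pics/low%d.png'%int(s['time_s']))
    command_gripper(.034); p=r.read_state()['eef_pos']; r.move_straight([p[0],p[1],.26]); print(round(T(),1))
E
python3 - <<'E'
from h import *
dot()
im,d,P,c=look(.64,.03,.27,np.pi/2,'pics/w8.png'); np.savez('w8.npz',P=P,K=c[0],Rw=c[1],tw=c[2]); print(tins((.4,.7),(-.15,.15),.076,P)); print(T())
g=(im.max(-1)<50)&(P[...,2]>.150)&(P[...,2]<.185)&(abs(P[...,0]-.69)<.05)&(abs(P[...,1]-.043)<.02);v,u=np.nonzero(g);print(u.min(),u.max(),v.min(),v.max());print(ball(im,P,c,(u.min(),u.max()+1,v.min(),v.max()+1)))
E
```

```text
ball w 0.0201
end 0.6 False angle~ 0.574 [0.6583 0.0417 0.1598] [ 4.4 -5.2  4.9] 0.0201 58.7
end 0.0 False angle~ 0.027 [0.697  0.042  0.1706] [-6.4 -5.1  3.1] 0.0201 60.9
62.4
odd [ 5.193e-01 -6.500e-03  7.560e-02  1.780e-02  0.000e+00  5.230e-01
 -1.900e-03  1.170e+02]
odd [ 6.032e-01 -6.560e-02  7.470e-02  1.140e-02  0.000e+00  6.028e-01
 -6.620e-02  4.300e+01]
{'c': array([0.58956236, 0.05413856]), 'a': array([ 0.64056718, -0.00617439])}
64.1167
380 407 223 250
(array([0.69536922, 0.04296274, 0.16664383]), 594)
```

```bash
python3 -c "
import cv2,glob
import numpy as np
b=cv2.imread(glob.glob('pics/low*.png')[0])[150:270,240:400]
cv2.imwrite('pics/c8.png',np.hstack([cv2.resize(b,(400,300),interpolation=2),cv2.resize(cv2.imread('pics/w8.png'),(400,250)).__class__ and cv2.copyMakeBorder(cv2.resize(cv2.imread('pics/w8.png'),(400,250)),0,50,0,0,0)]))"
```

```text
(no output)
```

View pics/c8.png

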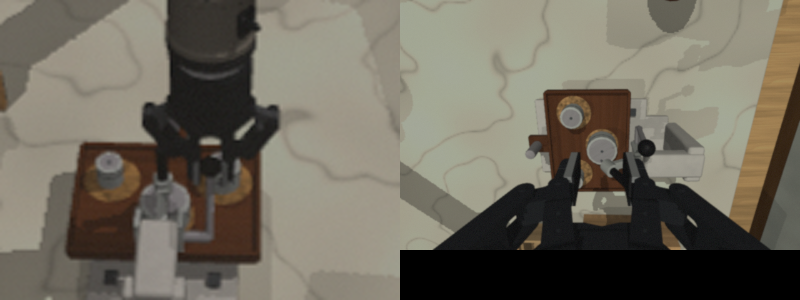

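```bash
python3 - <<'E'
from h import *
import glob
Z=np.load('scene0.npz');c=(Z['K'],Z['Rw'],Z['tw'])
for f,z,w in[('pics/scene0.png',.1667,(316,334,216,234)),('pics/s6.png',.1667,(316,334,216,234)),(glob.glob('pics/low*.png')[0],.156,(317,332,208,226))]:
    im=cv2.imread(f);g=im[w[2]:w[3],w[0]:w[1]].max(-1)
    n,l,s,ct=cv2.connectedComponentsWithStats((g<45).astype(np.uint8)); i=1+s[1:,4].argmax(); u,v=ct[i]+[w[0],w[2]]
    print(f,s[i],u,v,ray(c,u,v,z).round(4))
E
```

```text
pics/scene0.png [ 4  5  8  9 57] 323.42105263157896 224.91228070175438 [0.6956 0.0442 0.1667]
pics/s6.png [ 3  5  9  8 58] 323.13793103448273 224.5344827586207 [0.6945 0.0435 0.1667]
pics/low58.png [  0   0  15  14 114] 324.1666666666667 214.14912280701753 [0.6528 0.0444 0.156 ]
```

```bash
cat >> h.py <<'E'
def tip_vs(fn,k):
    im,d,P,c=look(.55,-.01,.25,np.pi,fn); t=tins((.4,.7),(-.16,.16),.076,P); print(t,round(T(),1)); return im,P,c,t
E
sed -i 's/\.52,\.60\]/.52,.62]/; s/\.08,\.0\]/.08,-.02]/' h.py
python3 - <<'E'
from h import *
assert grabknob([.5186,-.0088])
hit=r.move_straight([.569,-.0697,.080],speed=.05,max_force=25);s=r.read_state();print(hit,s['eef_pos'].round(4))
relknob()
im,P,c,t=tip_vs('pics/w9.png','c')
cv2.imwrite('pics/c9.png',cv2.resize(im[250:370,250:390,::-1],None,fx=5,fy=5,interpolation=cv2.INTER_CUBIC)); np.savez('w9.npz',K=c[0],Rw=c[1],tw=c[2])
E
```

```text
knob w 0.0166 [ 0.5192 -0.0089  0.0811]
False [ 0.5694 -0.0696  0.0811]
rel [ 0.5689 -0.0697  0.0798] 69.8
odd [ 5.677e-01 -6.800e-02  7.580e-02  1.800e-02  0.000e+00  5.618e-01
 -6.530e-02  1.070e+02]
{'c': array([ 0.63897604, -0.00691888]), 'd': array([ 0.63979292, -0.13155469]), 'b': array([ 0.68433851, -0.05744189])} 70.5
```

View pics/c9.png

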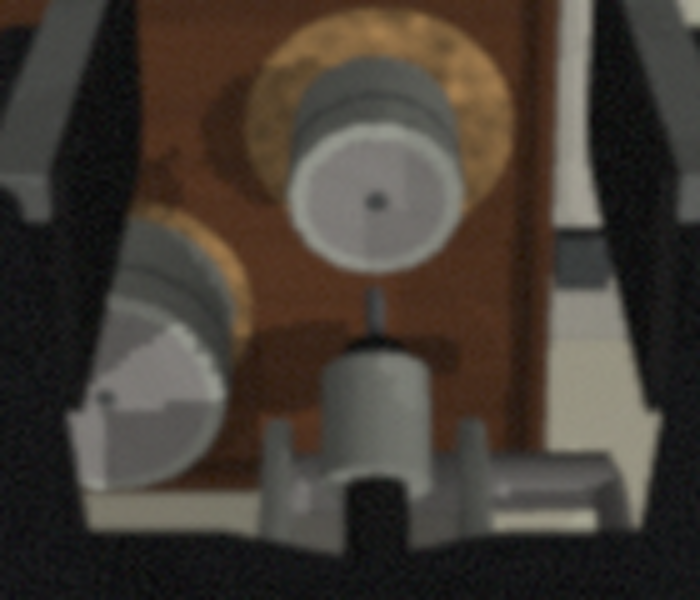

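Tin_c's mark is at crop (376,201) and the pen tip at (375,288), so they line up sideways. I'll check the fore-aft offset, dot, then move to tin_d.

```bash
python3 - <<'E'
from h import *
Z=np.load('w9.npz');c=(Z['K'],Z['Rw'],Z['tw'])
a=ray(c,325,307.6,.107);b=ray(c,325.2,290.2,.076);print('tip',a.round(4),'mark',b.round(4))
if np.linalg.norm((a-b)[:2])<.002:
    dot()
    im,d,P,c=look(.64,.03,.27,np.pi/2,'pics/w10.png'); t=tins((.4,.7),(-.16,.15),.076,P); print(t)
    g=(im.max(-1)<50)&(P[...,2]>.150)&(P[...,2]<.185)&(abs(P[...,0]-.69)<.05)&(abs(P[...,1]-.043)<.02);v,u=np.nonzero(g);print(ball(im,P,c,(u.min(),u.max()+1,v.min(),v.max()+1)))
    print(T())
E
```

```text
tip [ 0.6383 -0.0068  0.107 ] mark [ 0.6399 -0.0064  0.076 ]
ball w 0.0205
end 0.62 False angle~ 0.585 [0.6576 0.0416 0.1594] [ 5.8 -4.3  4.8] 0.0204 74.5
end -0.02 True angle~ 0.029 [0.6968 0.0418 0.1704] [-3.7  0.2  5.5] 0.0203 76.7
78.2
{'c': array([ 0.63941604, -0.00650075]), 'd': array([ 0.64023608, -0.13090856])}
(array([0.69539534, 0.04301365, 0.16670633]), 625)
79.8917
```

```bash
python3 - <<'E'
from h import *
assert grabknob([.5691,-.0697])
hit=r.move_straight([.5684,.0545,.080],speed=.06,max_force=25);s=r.read_state();print(hit,s['eef_pos'].round(4))
relknob()
im,P,c,t=tip_vs('pics/w11.png','d')
cv2.imwrite('pics/c11.png',cv2.resize(im[250:370,250:390,::-1],None,fx=5,fy=5,interpolation=cv2.INTER_CUBIC)); np.savez('w11.npz',K=c[0],Rw=c[1],tw=c[2])
d=t['d']-[.639,-.0068]; print('err',d.round(4))
if np.linalg.norm(d)<.002:
    dot()
    im,d,P,c=look(.64,.03,.27,np.pi/2,'pics/w12.png'); t=tins((.4,.7),(-.16,.17),.076,P); print(t)
    g=(im.max(-1)<50)&(P[...,2]>.150)&(P[...,2]<.185)&(abs(P[...,0]-.69)<.05)&(abs(P[...,1]-.043)<.02);v,u=np.nonzero(g);print(ball(im,P,c,(u.min(),u.max()+1,v.min(),v.max()+1)))
    print(T())
E
```

```text
knob w 0.017 [ 0.5698 -0.0699  0.0812]
False [0.5689 0.0543 0.0812]
rel [0.5683 0.0545 0.0798] 86.1
odd [5.658e-01 5.490e-02 7.590e-02 1.750e-02 0.000e+00 5.610e-01 5.250e-02
 1.130e+02]
{'c': array([0.68404222, 0.04479403]), 'd': array([ 0.63908958, -0.00777039])} 86.9
err [ 0.0001 -0.001 ]
ball w 0.02
end 0.62 False angle~ 0.584 [0.6576 0.0416 0.1594] [ 5.5 -5.3  4.6] 0.02 90.8
end -0.02 True angle~ 0.029 [0.6969 0.0418 0.1703] [-2.5 -0.5  5.9] 0.0203 93.0
94.5
odd [5.703e-01 5.920e-02 7.650e-02 1.550e-02 0.000e+00 5.723e-01 6.160e-02
 7.000e+01]
{'c': array([0.63852477, 0.11709742]), 'a': array([0.68929923, 0.0568918 ]), 'd': array([ 0.64017779, -0.00726274])}
(array([0.69541865, 0.04303469, 0.16670574]), 613)
96.2333
```

```bash
python3 - <<'E'
from h import *
assert grabknob([.5686,.0545])
hit=r.move_straight([.4445,.0536,.080],speed=.06,max_force=25);s=r.read_state();print(hit,s['eef_pos'].round(4))
relknob()
im,d,P,c=look(.54,.05,.25,np.pi,'pics/w13.png'); t=tins((.4,.63),(-.12,.18),.076,P); print(t,T())
D=np.array([.5555,-.337])
dv=lambda x,y:D+[x+.018*y,y-.018*x]
if 'a' in t and pick('a',t['a'],.046,np.pi+YW): place('a',dv(-.0255,.062),.022,np.pi/2-.018)
im,d,P,c=look(.52,-.33,.27,np.pi/2,'pics/w14.png'); print(tins((.4,.63),(-.45,-.2),.052,P)); print(T())
E
```

```text
knob w 0.0171 [0.5693 0.0545 0.0812]
False [0.4457 0.0536 0.081 ]
rel [0.4442 0.0536 0.0798] 102.2
{'c': array([0.51473212, 0.11642487]), 'd': array([ 0.51571095, -0.0079451 ]), 'a': array([0.56576329, 0.0559158 ])} 103.025
pick a w 0.0528 True 105.3
placed a True [ 0.5317 -0.2747  0.0513] 0.0523
109.9
odd [ 5.963e-01 -2.191e-01  5.250e-02  1.110e-02  0.000e+00  5.964e-01
 -2.194e-01  4.100e+01]
odd [ 4.108e-01 -3.322e-01  5.080e-02  1.268e-01  0.000e+00  4.165e-01
 -3.267e-01  1.291e+03]
odd [ 5.314e-01 -4.367e-01  5.220e-02  1.328e-01  0.000e+00  5.297e-01
 -4.408e-01  7.910e+02]
{'a': array([ 0.53174138, -0.27319488])}
110.6833
```

View pics/w14.png

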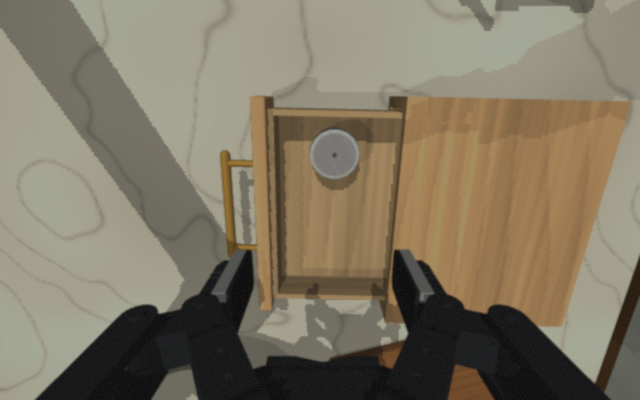

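Tin_a stands upright in the drawer at (334,154), clear of the walls. Next are tins c and d.

```bash
python3 - <<'E'
from h import *
D=np.array([.5555,-.337]); dv=lambda x,y:D+[x+.018*y,y-.018*x]
for k,y in(('c',.0),('d',-.055)):
    im,d,P,c=look(.53,.06,.25,np.pi/2); t=tins((.4,.63),(-.12,.18),.076,P); print(t)
    if not(k in t and pick(k,t[k],.046,np.pi/2+YW,op=DIA[k]+.016) and place(k,dv(-.0255,y),.022,np.pi/2-.018)): break
im,d,P,c=look(.52,-.33,.27,np.pi/2,'pics/w15.png'); print(tins((.4,.63),(-.42,-.24),.052,P)); print(T())
k=(abs(P[...,2]-.05)<.004)&(P[...,0]>.36)&(P[...,0]<.43)&(P[...,1]<-.22)&(P[...,1]>-.45);print('handle',cv2.minAreaRect(P[k][:,:2].astype(np.float32)))
E
```

```text
odd [4.462e-01 5.700e-02 7.610e-02 1.700e-02 0.000e+00 4.490e-01 6.060e-02
 1.050e+02]
{'c': array([0.51535279, 0.1165596 ]), 'd': array([ 0.51669627, -0.00771702])}
pick c w 0.0363 True 114.5
placed c True [ 0.5305 -0.3367  0.0512] 0.0365
119.4
odd [4.459e-01 5.660e-02 7.570e-02 1.740e-02 0.000e+00 4.488e-01 6.090e-02
 1.080e+02]
{'d': array([ 0.51661885, -0.00766214])}
pick d w 0.0287 True 123.5
placed d True [ 0.5294 -0.3917  0.0512] 0.029
128.2
odd [ 4.135e-01 -3.336e-01  5.070e-02  1.278e-01  0.000e+00  4.172e-01
 -3.302e-01  1.355e+03]
{'a': array([ 0.53202188, -0.27312642]), 'c': array([ 0.53090447, -0.33648211]), 'd': array([ 0.52975368, -0.39217162])}
129.1083
handle ((0.4179525673389435, -0.33373767137527466), (0.12920908629894257, 0.023840099573135376), 89.96273803710938)
```

```bash
python3 - <<'E'
from h import *
q=qd(np.pi-.018); r.reach([.365,-.331,.17],q); command_gripper(0,30)
r.move_straight([.365,-.331,.062])
hit=r.move_straight([.515,-.3337,.062],speed=.05,max_force=12);s=r.read_state();print(hit,s['eef_pos'].round(4),s['contact_force'].round(1))
hit=r.move_straight([.565,-.3346,.062],speed=.025,max_force=18);s=r.read_state();print(hit,s['eef_pos'].round(4),s['contact_force'].round(1),T())
r.hold(.3)
p=s['eef_pos'];r.move_straight([p[0]-.03,p[1],p[2]]);r.move_straight([p[0]-.03,p[1],.2])
im,d,P,c=look(.50,-.33,.28,np.pi/2,'pics/w16.png')
for lo,hi,x in[(.068,.077,(.45,.64)),(.080,.09,(.5,.8))]:
    k=(P[...,2]>lo)&(P[...,2]<hi)&(P[...,0]>x[0])&(P[...,0]<x[1])&(P[...,1]<-.25)&(P[...,1]>-.40);Q=P[k];print(len(Q),Q.min(0),Q.max(0))
snap('scene','pics/s16.png');print(T())
E
```

```text
False [ 0.515  -0.3337  0.062 ] [ 0.2 -0.8 -0.1]
True [ 0.5275 -0.3337  0.0614] [-0.9 -0.7  1. ] 136.075
1982 [ 0.57743226 -0.39989727  0.06812839] [ 0.59609258 -0.2501369   0.07698909]
26027 [ 0.59231556 -0.39999712  0.08001806] [ 0.79995276 -0.25041082  0.08770121]
139.5333
```

View pics/s16.png

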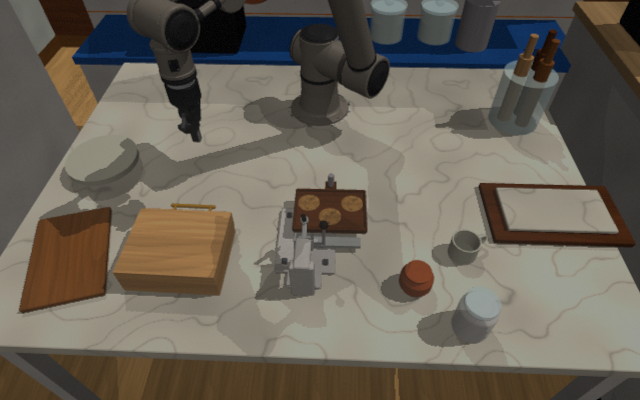

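The drawer is shut: its front is 15 mm ahead of the chest's edge, as it should be when closed. The pen is raised and the mug and crock are where they were.

```bash
python3 -c "
from h import *
print(r.finish_job())"
```

```text
the job is handed in; nothing more can be done
None
```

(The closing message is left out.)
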